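# Advance the tablet carousel to today's well

### The arm

A 6-joint arm with a two-finger parallel gripper is mounted at the origin on the work surface. World frame = base frame: x ahead of the robot, y to its left, z up, the work surface at z = 0. Lengths are in m, angles in rad, forces in N, time in s.
With the tool pointing down it reaches from about 0.225 to 0.875 m from the base axis. Payload 3.4 kg.
Tool frame: the origin (TCP) lies midway between the tips of the shut fingers; the grasp point (between the pads) lies 19 mm behind it (pinch_z is the distance from the TCP to the grasp point, in m); z points along the fingers, y is the line along which they close (so a half turn about z gives the same grasp; the last joint's range is limited). The gripper opens to 85 mm and grips with 20 to 120 N. Pads are 22 mm wide; open, the fingers measure 114 mm over their backs; the gripper's body (76 mm by 85 mm) begins 54 mm behind the grasp point. The pads swing forward as they close: fully open they stand 13 mm farther back than shut.
Start: joints at [-0.121, 0.276, 1.505, -0, 1.361, -0.121], TCP at [0.575, -0, 0.231] pointing down, gripper open.
Joint ranges: [-2.89, 2.89], [-0.75, 2.08], [0.22, 2.7], [-1.18, 4.32], [0.11, 2.71], [-2.7, 2.7]. Speed limits (rad/s): [2.57, 2.57, 3.14, 3.14, 3.14, 3.14].

### API

Orientations are given as a unit quaternion [w, x, y, z].
In Python, from rig import get_state, get_image, sign_off, pinch_z gives the robot as it stands.
- The arm moves only by the tool send_rows, never from a script. Its argument "steps" is one flat list of numbers, 5 for each row, row after row: the gripper's target within -1 to 1 (fully open at 1, half-way at 0, shut at -1), then the shift along the tool's x, y, z in cm, then the turn about the tool's z in degrees. In form: [gripper, x, y, z, roll, gripper, x, y, z, roll, ...]. A call has 1 to 12 rows; each row shifts and turns the commanded pose from where the row before left it, along the tool's axes as they then stand; what a row does not reach is not made up. A row lasts 1/10 s, in which the tool goes at most 50 mm and 8.59 degrees, less where a joint would pass 70% of its speed; a pose out of reach is approached as far as the arm can. A call is refused whole if a number of a shift passes 5 or a number of a turn 8.59, either way. A call with a gripper value outside its range is refused whole. The fingers move at their own pace and stop on an object; "newtons" is the grip in N (left out, the last holds). Time passes only in rows, so rows that do not move let the fingers close. It gives the time, the measured TCP pose, the force, the opening and the grip force at its end, in the units of the state.
- get_state(): the state, without advancing time (a new reading comes with each control period).
- get_image(name): name is "scene" or "side" or "wrist"; returns a dict with "color" (384x512x3 uint8, red, green, blue), "mtx" (3x3 intrinsics, pixels), "T" (4x4, takes a point from camera to world coordinates); the wrist camera has in their place "mount" (4x4, takes a point from camera to tool coordinates, whose origin is the TCP and whose axes are the flange's). Camera axes: x right, y down, z forward; pixel columns grow to the right and rows downward; lengths in m; the calibration is good to about 2 mm. The wrist camera is an equidistant fisheye: a pixel r from the principal point sees the ray r / f radians off the axis. A picture is of the moment at which its call begins: read the wrist's pose just before it. There is no depth.
- sign_off(): hands the job in; it is judged then, once.
The state is a dict: "clock": time; "qpos": joint angles; "qd": joint speeds; "effort": joint torques, N m; "position": TCP position; "ee_rot": TCP orientation; "contact_force": force on the tool from outside, world axes, zero at the start; "moment": the same for the moment, N m; "width": finger opening in m; "gripper_force": force on a finger pad.
Only numpy, scipy, OpenCV 4.12 (cv2) and the standard library are available. Lean on these libraries where they do the work, as an engineer would, in place of code of your own. Each camera call takes 0.05 s, during which the arm holds its last target. There are 200 camera calls.

### The job

Flick the toothed wheel of the round tablet dispenser anticlockwise (seen from above) with a fingertip, one click at a time and letting it rest on each click, until the well that holds the two tablets rests on its click right over the spout; do not run past it. Do not pick up or shove the dispenser, leave the other things on the table alone, and finish with the hand clear.

Things in the scene. Friction and masses are not known exactly. Their poses are not given: they have to be found in the camera images.
- dispenser: loose white plastic dispenser, about 0.9 kg in all, on four rubber feet: a round housing 30 mm high, 98 mm across above a foot flange 120 mm across, 13 mm high. Origin: centre of its underside, on the wheel's axis; z up; -x points to the spout. A hub 22 mm across rises through the wheel to 52 mm above the table, with a small white fin on top (to 55 mm) aimed at the spout. A push of about 4 N on a lug can shift it
- wheel (a joint): angle of the grey star wheel about its upright axis, rad, growing anticlockwise seen from above; 0 = tablets over the spout. A click every 0.785 rad; pushed 0.5 rad on from a click it jumps to the next by itself; about 1.5 N at a lug does it. Starts at rest about -1.57, -2.36 or -3.14 (2, 3 or 4 clicks short), with a stop at -3.6, so it cannot go round the other way
- wheel_hub (a point): centre of the wheel's underside, turning with it. The wheel lies flat on the housing, 33 to 45 mm above the table: a disc 104 mm across, with 8 round dark wells 23 mm across on its top, centred 35 mm from the axis, one midway between each two lugs; the tablets' well lies on this point's -x axis
- lug (a point): outer end, half-way up, of the lug next anticlockwise of the tablets' well. 8 such thumb lugs every 45 degrees, 8 mm wide, 12 mm high (33 to 45 mm above the table), reaching out to 74 mm from the axis (the disc ends at 52 mm, the housing at 49 mm); a finger can hang down in the open gap between two lugs; only the flange and spout lie below
- tablets (a point): the point between the two round white tablets, 11 mm across and 4 mm thick, that lie side by side in one well of the wheel (all other wells are empty); 35 mm from the axis, 49 mm above the table; they are stuck fast and turn with the wheel
- spout (a point): top of the outer end of the dispenser's spout, a fixed tongue 28 mm wide, 99 mm from the axis, 24 mm above the table
- mug: blue enamel mug, 82 mm across, 85 mm high, handle to its +y; origin: centre of the underside. Leave alone
- jar: small empty glass jar, 64 mm across, 75 mm high; origin: centre of the underside. Leave alone
- mill: beechwood pepper mill, 56 mm across the foot, 168 mm high; origin: centre of the underside. Leave alone
- recipe_box: grey plastic recipe box with its lid clipped on, 116 x 166 x 98 mm; origin: centre of the underside. Leave alone
Not all that is in view belongs to the job. Of the things like the dispenser, leave any that is red; of the rest the smaller one is meant.

How it is judged:
By the outcome, as a careful person would: the job done as asked, in the order asked, and still so for the second after the job is handed in, with the robot touching nothing.
It also fails if it takes over 48 s, if anything falls off the work surface, if the arm or the gripper's body presses on something with over 40 N, if the wrist force passes 120 N, or if a joint passes its speed limit or range.

## Working session

There is one attempt and no reset: what is moved stays moved. The work goes in short steps, Python scripts to look and compute and a tool call to move; the robot and the scene stay as the last step left them, time stands still between calls to the robot, and variables do not carry over. Pictures are saved under pics/ and viewed, at most 10 in all, crops included, and the job is handed in when it is done.

Besides the shell and the picture viewer there is one more tool, called as name(argument=value, ...) on one line, values as JSON. send_rows: Moves the arm, as the interface text tells. Its arguments: {"type":"object","properties":{"steps":{"type":"array"},"newtons":{"type":"number"}},"required":["steps"]}

```bash
mkdir -p pics
cat > h.py <<'E'
import numpy as np, cv2
from rig import *
def save(n,im): cv2.imwrite('pics/'+n,im[:,:,::-1])
def ray(d,uv):
    r=np.linalg.inv(d['mtx'])@[uv[0],uv[1],1]; return d['T'][:3,3], d['T'][:3,:3]@r
def plane(d,uv,z):
    o,r=ray(d,uv); return o+r*(z-o[2])/r[2]
def proj(d,p):
    c=np.linalg.inv(d['T'])@np.append(p,1); q=d['mtx']@c[:3]; return q[:2]/q[2]
E
python3 - <<'E'
from h import *
a=get_image('scene');b=get_image('side');s=get_state()
save('a.png',np.hstack([a['color'],b['color']])[:, :]) 
im=cv2.imread('pics/a.png'); cv2.imwrite('pics/a1.png',cv2.resize(im,(800,300)))
save('scene.png',a['color']);save('side.png',b['color'])
print(a['T'].round(3),b['T'].round(3),s)
E
```

```text
[[ 0.818  0.374 -0.436  1.102]
 [ 0.574 -0.519  0.633 -0.561]
 [ 0.011 -0.769 -0.639  0.8  ]
 [ 0.     0.     0.     1.   ]] [[-0.992 -0.102  0.075  0.538]
 [-0.125  0.727 -0.675  0.713]
 [ 0.014 -0.679 -0.734  0.676]
 [ 0.     0.     0.     1.   ]] {'clock': 0.1, 'qpos': array([-1.20975206e-01,  2.76559460e-01,  1.50596654e+00, -4.89816707e-05,
        1.36073407e+00, -1.20996100e-01]), 'qd': array([-0.00105755,  0.00023474, -0.00274967, -0.00122821,  0.00164361,
       -0.00084524]), 'effort': array([ 1.55745878e-03, -4.17697620e+01, -2.46405226e+01, -1.74112388e-04,
        5.80947395e-03,  2.85749664e-07]), 'position': array([5.74538230e-01, 4.74142023e-05, 2.30526365e-01]), 'ee_rot': array([-6.41595144e-04,  7.07095523e-01,  7.07117547e-01, -5.32916010e-04]), 'contact_force': array([-0.05872674,  0.03085488, -0.42658166]), 'moment': array([-0.02513034, -0.03480303,  0.00665024]), 'gripper_force': 0.0, 'width': 0.0855106764231319}
```

View pics/scene.png

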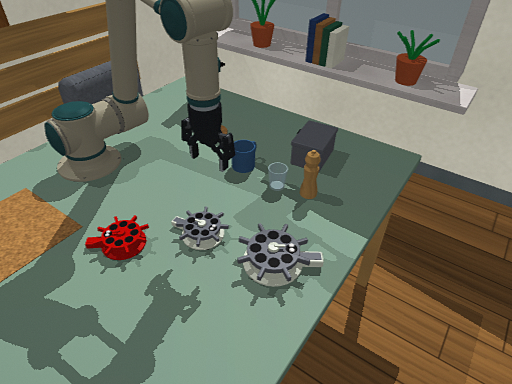

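View pics/side.png

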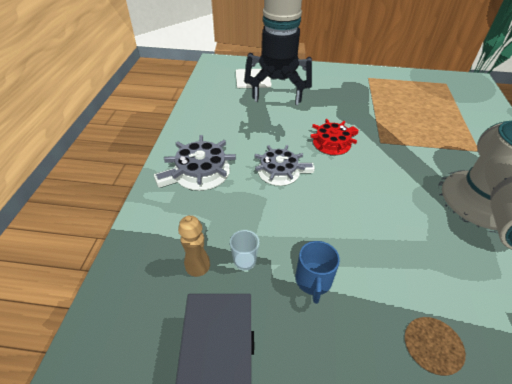

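Candidates, by scene pixels: red at (122,240), small white at (202,229) and large white at (273,252). The small white one fits, being not red and the smaller of the other two. I'll confirm that in an enlarged crop.

Run:
```python
from h import *
a=get_image('scene');b=get_image('side')
A=cv2.resize(a['color'][195:261,160:240],(560,462),interpolation=cv2.INTER_CUBIC)
B=cv2.resize(b['color'][135:201,240:320],(560,462),interpolation=cv2.INTER_CUBIC)
save('c.png',cv2.resize(np.vstack([A,B]),None,fx=.64,fy=.64))
h=np.hstack([A,B]);save('c.png',cv2.resize(h,(800,330)))
for d,uv in((a,(203,226)),(b,(280,160))): print(plane(d,uv,.045))
# triangulate hub
```

```text
[ 0.5662645  -0.03344729  0.045     ]
[ 0.55551668 -0.03259734  0.045     ]
```

View pics/c.png

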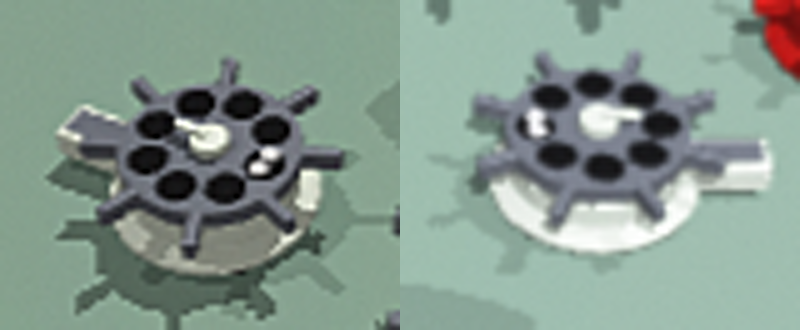

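Run:
```python
from h import *
a=get_image('scene');b=get_image('side')
def tri(u,v):
    o1,r1=ray(a,u);o2,r2=ray(b,v)
    k=np.linalg.lstsq(np.c_[r1,-r2],o2-o1,rcond=None)[0]
    p,q=o1+k[0]*r1,o2+k[1]*r2; return (p+q)/2,np.linalg.norm(p-q)
print('hub',tri((201.4,222.6),(280,159)))
t=tri((212.8,227.2),(267.2,159.6));print('tab',t)
for n,d,(x,y),w in(('a',a,(160,195),0),('b',b,(240,135),0)):
    im=cv2.resize(d['color'][y:y+66,x:x+80],None,fx=8,fy=8,interpolation=cv2.INTER_CUBIC)
    m=(im.max(2)<50).astype(np.uint8)
    n_,_,st,c=cv2.connectedComponentsWithStats(m)
    P=[plane(d,((c[i][0]+.5)/8-.5+x,(c[i][1]+.5)/8-.5+y),.045) for i in range(1,n_) if st[i,4]>300]
    P=np.array(P)[:,:2]; 
    A=np.c_[2*P,np.ones(len(P))]; s=np.linalg.lstsq(A,(P**2).sum(1),rcond=None)[0]
    c0=s[:2]; print(n,len(P),c0,np.sqrt(s[2]+c0@c0)); v=P-c0
    print(np.sort(np.degrees(np.arctan2(v[:,1],v[:,0]))).round(1),np.linalg.norm(v,axis=1).round(4))
print('spoutA',plane(a,(172.5,220),.024),'spoutB',plane(b,(314,165),.024))
```

```text
hub (array([ 0.55655924, -0.02980608,  0.05026426]), np.float64(0.0020138682335177588))
tab (array([ 0.59197042, -0.02389263,  0.04854592]), np.float64(0.0031037010947717013))
a 11 [ 0.55513233 -0.03224483] 0.04424327669511208
[-176.2 -142.4 -127.2  -93.3  -76.5  -28.6   11.3   55.4   68.6   96.1
  138.3] [0.0361 0.0386 0.064  0.0333 0.0391 0.0313 0.0584 0.0432 0.0316 0.0346
 0.0597]
b 7 [ 0.55770673 -0.03424562] 0.0351436518088892
[-170.8 -125.7  -81.3  -35.7   54.6   99.7  144.8] [0.0351 0.0351 0.0353 0.0349 0.0352 0.0351 0.0352]
spoutA [ 0.46377462 -0.05180535  0.024     ] spoutB [ 0.45874816 -0.04945489  0.024     ]
```

Run:
```python
from h import *
a=get_image('scene');b=get_image('side')
print('red',plane(a,(122,238),.045),plane(b,(333,133),.045))
print('big',plane(a,(274,249),.065),plane(b,(200,157),.065))
print('bigleftlug',plane(b,(236,158),.06))
print('jar',plane(a,(277,187),0),plane(b,(245,262),0));print('mill',plane(a,(309,196),0),plane(b,(197,268),0));print('mug',plane(b,(317,285),0))
w=get_image('wrist');save('w.png',w['color'])
print(w['mtx'],w['mount'].round(3))
```

```text
red [ 0.42015965 -0.19330394  0.045     ] [ 0.40582828 -0.18089251  0.045     ]
big [ 0.78050391 -0.00417071  0.065     ] [0.7703749  0.00943095 0.065     ]
bigleftlug [ 0.67457636 -0.00613746  0.06      ]
jar [0.61429344 0.27697692 0.        ] [0.60784836 0.28103219 0.        ]
mill [0.72252631 0.29896184 0.        ] [0.71215031 0.31114562 0.        ]
mug [0.44440134 0.31797056 0.        ]
[[297.31863964   0.         253.21904244]
 [  0.         297.31863964 188.62767745]
 [  0.           0.           1.        ]] [[-0.    -0.965 -0.263  0.066]
 [ 1.     0.    -0.     0.   ]
 [ 0.    -0.263  0.965 -0.143]
 [ 0.     0.     0.     1.   ]]
```

View pics/w.png

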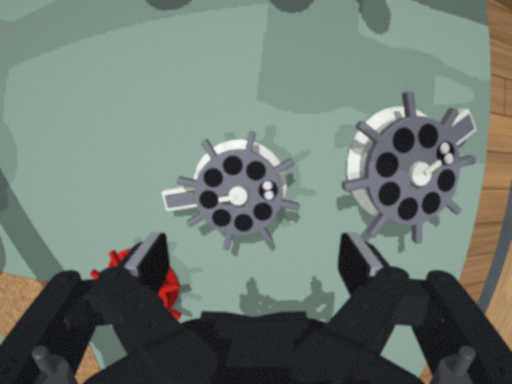

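The wrist view shows our dispenser at (238,195), with the spout to the left at (165,200) and the tablets to the right at (268,190). That is 4 clicks short. The +y side is free, so I'll shut the gripper, roll it and hover there.

send_rows(steps=[-1,2.1,1.2,0,0,-1,2.1,1.2,0,0,-1,0,0,1.2,8.5,-1,0,0,1.2,8.5,-1,0,0,1.2,8.5,-1,0,0,1.2,8.5,-1,0,0,1.2,8.5,-1,0,0,1.2,8.5,-1,0,0,1.2,8.5,-1,0,0,1.2,8.5,-1,0,0,1.2,8.5,-1,0,0,1.2,8.5], newtons=20)

```text
clock: 1.65
position: [0.5991, 0.042, 0.1109]
ee_rot: [0.0, 0.999, 0.041, 0.0]
contact_force: [0.1, 0.1, -0.2]
width: 0.0
gripper_force: 0.0
```

send_rows(steps=[-1,0,0,2,0,-1,0,0,1.5,0,-1,0,0,0,0])

```text
clock: 1.95
position: [0.5973, 0.0421, 0.0742]
ee_rot: [-0.0, 0.999, 0.044, -0.002]
contact_force: [-0.7, -0.3, -0.2]
width: -0.0002
gripper_force: 0.0
```

Run:
```python
from h import *
s=get_state();print(s['clock'],s['position'],s['ee_rot'],s['contact_force'],s['width'])
w=get_image('wrist');b=get_image('side')
save('d.png',np.hstack([cv2.resize(w['color'],(480,360)),cv2.resize(b['color'][90:210,220:320],(300,360),interpolation=cv2.INTER_CUBIC)]))
```

```text
1.95 [0.59734542 0.04205315 0.07423641] [-1.98979248e-04  9.99046099e-01  4.36064341e-02 -2.30916111e-03] [-0.68883252 -0.2669723  -0.2348763 ] -0.00016949038473414413
```

View pics/d.png

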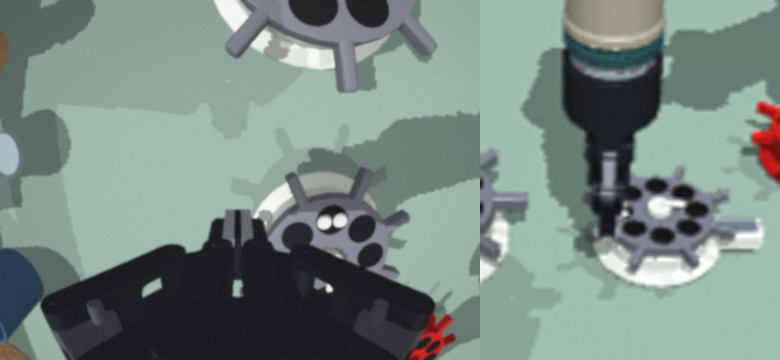

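The finger hangs outside the wheel, between the lugs at about 32° and 77°. Next I lower it and make the first push, slowly.

send_rows(steps=[-1,0,0,1.3,0,-1,0,0,1.3,0,-1,0,0,1.2,0,-1,-0.4,0,0,0,-1,-0.4,0,0,0,-1,-0.3,0,0,0,-1,-0.3,0,0,0,-1,-0.3,0,0,0,-1,-0.3,0,0,0])

```text
clock: 2.95
position: [0.5797, 0.0405, 0.039]
ee_rot: [-0.0, 0.999, 0.044, 0.001]
contact_force: [1.7, 2.5, -0.4]
width: -0.0002
gripper_force: 0.9
```

send_rows(steps=[-1,-0.3,0,0,0,-1,-0.3,0,0,0,-1,-0.3,0,0,0,-1,-0.3,0,0,0,-1,-0.3,0,0,0,-1,-0.3,0,0,0])

```text
clock: 3.55
position: [0.5606, 0.0385, 0.0382]
ee_rot: [0.0, 0.999, 0.044, -0.0]
contact_force: [0.3, 1.2, -0.0]
width: 0.0002
gripper_force: 0.2
```

send_rows(steps=[-1,-0.3,0,0,0,-1,-0.3,0,0,0,-1,-0.3,0,0,0,-1,-0.3,0,0,0,-1,0,0,0,0,-1,0,0,0,0,-1,0,0,0,0])

```text
clock: 4.25
position: [0.5494, 0.0376, 0.0384]
ee_rot: [0.0, 0.999, 0.044, 0.0]
contact_force: [-0.9, 0.7, 0.4]
width: 0.0003
gripper_force: 0.0
```

```bash
cat >> h.py <<'E'
def wells():
    d=get_image('side');x,y=240,135
    im=cv2.resize(d['color'][y:y+66,x:x+80],None,fx=8,fy=8,interpolation=cv2.INTER_CUBIC)
    hsv=cv2.cvtColor(im,cv2.COLOR_RGB2HSV)
    m=(im.max(2)<50).astype(np.uint8)
    n_,_,st,c=cv2.connectedComponentsWithStats(m)
    P=np.array([plane(d,((c[i][0]+.5)/8-.5+x,(c[i][1]+.5)/8-.5+y),.045) for i in range(1,n_) if 300<st[i,4]<3000])[:,:2]
    v=P-[.5577,-.0342]; r=np.linalg.norm(v,axis=1); k=r<.05
    print(np.c_[np.degrees(np.arctan2(v[:,1],v[:,0])),r*1000][k].round(1).tolist())
    return d
E
python3 - <<'E'
from h import *
s=get_state();print(s['clock'],s['position'],s['contact_force'])
b=wells();a=get_image('scene')
save('e.png',np.hstack([cv2.resize(a['color'][190:262,160:240],(400,360),interpolation=cv2.INTER_CUBIC),cv2.resize(b['color'][130:202,240:320],(400,360),interpolation=cv2.INTER_CUBIC)]))
E
```

```text
4.25 [0.54941388 0.03761817 0.03835863] [-0.88101652  0.73231026  0.43922983]
[[-35.2, 35.1], [8.8, 34.6]]
```

View pics/e.png

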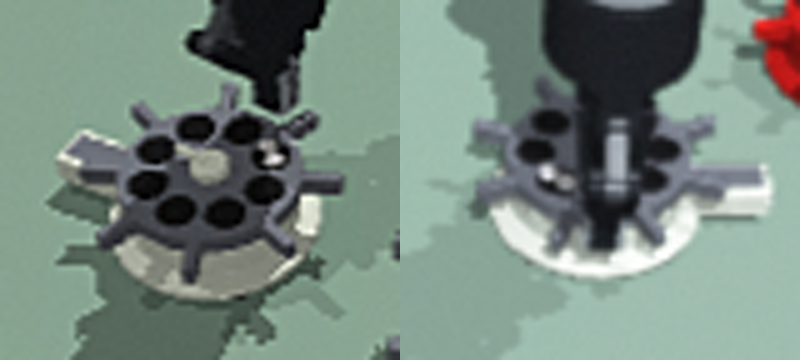

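One click done: the tablets now sit at about 54°, the other wells line up with their rest positions, and the dispenser hasn't moved. I'll lift, go back and repeat more gently.

send_rows(steps=[-1,0,0,-1.3,0,-1,0,0,-1.3,0,-1,0,0,-1.2,0,-1,1.6,0,0,0,-1,1.6,0,0,0,-1,1.6,0,0,0,-1,0,0,0,0,-1,0,0,1.3,0,-1,0,0,1.3,0,-1,0,0,1.2,0,-1,0,0,0,0])

```text
clock: 5.45
position: [0.5944, 0.0419, 0.0356]
ee_rot: [-0.0, 0.999, 0.044, -0.003]
contact_force: [-0.4, 0.7, 0.3]
width: 0.0002
gripper_force: 0.0
```

send_rows(steps=[-1,-0.3,0,0,0,-1,-0.3,0,0,0,-1,-0.2,0,0,0,-1,-0.2,0,0,0,-1,-0.2,0,0,0,-1,-0.2,0,0,0,-1,-0.2,0,0,0,-1,-0.2,0,0,0,-1,-0.2,0,0,0,-1,-0.2,0,0,0,-1,-0.2,0,0,0,-1,-0.2,0,0,0])

```text
clock: 6.65
position: [0.5706, 0.0394, 0.0382]
ee_rot: [0.0, 0.999, 0.044, -0.0]
contact_force: [1.1, 1.0, -0.1]
width: -0.0001
gripper_force: 0.5
```

send_rows(steps=[-1,-0.2,0,0,0,-1,-0.2,0,0,0,-1,-0.2,0,0,0,-1,-0.2,0,0,0,-1,-0.2,0,0,0,-1,-0.2,0,0,0,-1,-0.2,0,0,0,-1,-0.2,0,0,0,-1,-0.2,0,0,0,-1,-0.2,0,0,0,-1,-0.2,0,0,0,-1,0,0,0,0])

```text
clock: 7.85
position: [0.5488, 0.0376, 0.0383]
ee_rot: [-0.0, 0.999, 0.044, -0.0]
contact_force: [-0.1, -0.6, -0.0]
width: 0.0001
gripper_force: 0.0
```

send_rows(steps=[-1,0,0,0,0,-1,0,0,0,0,-1,0,0,0,0,-1,0,0,-1.3,0,-1,0,0,-1.3,0,-1,0,0,-1.2,0,-1,1.6,0,0,0,-1,1.6,0,0,0,-1,1.6,0,0,0,-1,0,0,0,0])

```text
clock: 8.85
position: [0.5995, 0.0418, 0.0767]
ee_rot: [0.0, 0.999, 0.044, 0.002]
contact_force: [-0.3, -0.1, 0.1]
width: -0.0001
gripper_force: 0.0
```

Run:
```python
from h import *
s=get_state();print(s['clock'],s['position'],s['contact_force'])
b=wells();a=get_image('scene')
save('f.png',np.hstack([cv2.resize(a['color'][190:262,160:240],(400,360),interpolation=cv2.INTER_CUBIC),cv2.resize(b['color'][130:202,240:320],(400,360),interpolation=cv2.INTER_CUBIC)]))
```

```text
8.85 [0.59946876 0.04179424 0.07673901] [-0.26087896 -0.1376087   0.12178022]
[[-81.2, 35.2], [-125.7, 35.4], [-170.5, 35.0], [144.8, 35.1], [54.7, 35.0]]
```

View pics/f.png

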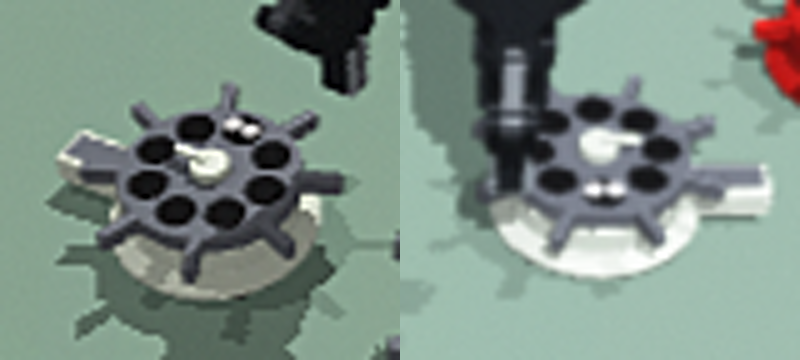

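Two clicks done: the tablets are at about 99.5°, and the wells match their rest phase to within 0.5°. On to the third.

send_rows(steps=[-1,0,0,1.3,0,-1,0,0,1.3,0,-1,0,0,1.2,0,-1,-0.3,0,0,0,-1,-0.3,0,0,0,-1,-0.2,0,0,0,-1,-0.2,0,0,0,-1,-0.2,0,0,0,-1,-0.2,0,0,0,-1,-0.2,0,0,0,-1,-0.2,0,0,0])

```text
clock: 10.05
position: [0.5793, 0.0403, 0.0387]
ee_rot: [-0.0, 0.999, 0.044, 0.0]
contact_force: [0.9, 1.6, 1.3]
width: 0.0002
gripper_force: 0.8
```

send_rows(steps=[-1,-0.2,0,0,0,-1,-0.2,0,0,0,-1,-0.2,0,0,0,-1,-0.2,0,0,0,-1,-0.2,0,0,0,-1,-0.2,0,0,0,-1,-0.2,0,0,0,-1,-0.2,0,0,0,-1,-0.2,0,0,0,-1,-0.2,0,0,0])

```text
clock: 11.05
position: [0.5588, 0.0384, 0.0382]
ee_rot: [0.0, 0.999, 0.044, -0.0]
contact_force: [0.3, -0.4, 0.3]
width: 0.0002
gripper_force: 0.1
```

send_rows(steps=[-1,-0.2,0,0,0,-1,-0.2,0,0,0,-1,-0.2,0,0,0,-1,-0.2,0,0,0,-1,-0.2,0,0,0,-1,0,0,0,0,-1,0,0,0,0,-1,0,0,0,0,-1,0,0,0,0])

```text
clock: 11.95
position: [0.5494, 0.0376, 0.0383]
ee_rot: [0.0, 0.999, 0.044, 0.0]
contact_force: [0.4, -0.5, 0.4]
width: -0.0
gripper_force: 0.0
```

send_rows(steps=[-1,0,0,-1.3,0,-1,0,0,-1.3,0,-1,0,0,-1.2,0,-1,1.6,0,0,0,-1,1.6,0,0,0,-1,1.6,0,0,0,-1,0,0,0,0])

```text
clock: 12.65
position: [0.5995, 0.0418, 0.0767]
ee_rot: [0.0, 0.999, 0.044, 0.002]
contact_force: [0.1, -0.4, 1.0]
width: -0.0001
gripper_force: 0.0
```

Run:
```python
from h import *
s=get_state();print(s['clock'],s['position'],s['contact_force'])
b=wells();a=get_image('scene')
save('g.png',np.hstack([cv2.resize(a['color'][190:262,160:240],(400,360),interpolation=cv2.INTER_CUBIC),cv2.resize(b['color'][130:202,240:320],(400,360),interpolation=cv2.INTER_CUBIC)]))
```

```text
12.65 [0.59946248 0.04178333 0.0767328 ] [ 0.05651606 -0.42113852  1.04141272]
[[-81.3, 35.2], [-125.8, 35.3], [-170.3, 35.1], [54.6, 35.1], [99.7, 35.1]]
```

View pics/g.png

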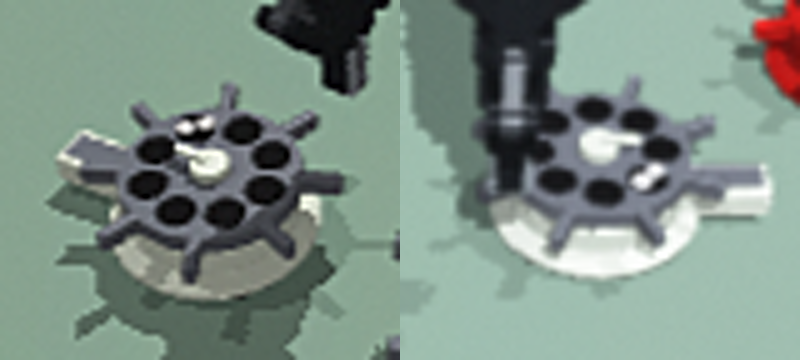

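Three clicks done: the tablets are at about 144.5°, one well short of the spout. Now the last click, after which I lift clear.

send_rows(steps=[-1,0,0,1.3,0,-1,0,0,1.3,0,-1,0,0,1.2,0,-1,-0.3,0,0,0,-1,-0.3,0,0,0,-1,-0.2,0,0,0,-1,-0.2,0,0,0,-1,-0.2,0,0,0,-1,-0.2,0,0,0,-1,-0.2,0,0,0,-1,-0.2,0,0,0])

```text
clock: 13.85
position: [0.5792, 0.0403, 0.0387]
ee_rot: [0.0, 0.999, 0.044, 0.0]
contact_force: [1.5, 1.3, 0.3]
width: 0.0003
gripper_force: 0.8
```

send_rows(steps=[-1,-0.2,0,0,0,-1,-0.2,0,0,0,-1,-0.2,0,0,0,-1,-0.2,0,0,0,-1,-0.2,0,0,0,-1,-0.2,0,0,0,-1,-0.2,0,0,0,-1,-0.2,0,0,0,-1,-0.2,0,0,0,-1,-0.2,0,0,0])

```text
clock: 14.85
position: [0.5588, 0.0384, 0.0382]
ee_rot: [0.0, 0.999, 0.044, -0.0]
contact_force: [0.4, 0.5, -0.2]
width: -0.0003
gripper_force: 0.1
```

send_rows(steps=[-1,-0.2,0,0,0,-1,-0.2,0,0,0,-1,-0.2,0,0,0,-1,-0.2,0,0,0,-1,-0.2,0,0,0,-1,0,0,0,0,-1,0,0,0,0,-1,0,0,0,0,-1,0,0,0,0])

```text
clock: 15.75
position: [0.5494, 0.0376, 0.0384]
ee_rot: [0.0, 0.999, 0.044, 0.0]
contact_force: [0.3, -0.1, 0.1]
width: 0.0004
gripper_force: 0.0
```

send_rows(steps=[-1,0,0,-1.3,0,-1,0,0,-1.3,0,-1,0,0,-1.4,0,-1,2,0,-3,0,-1,2,-2,-4,0,-1,1,-3,-4,0,-1,0,-3,0,0,-1,0,0,0,0,-1,0,0,0,0])

```text
clock: 16.65
position: [0.5914, 0.1213, 0.1872]
ee_rot: [0.0, 0.999, 0.044, -0.0]
contact_force: [-0.3, -1.0, 0.1]
width: 0.0001
gripper_force: 0.0
```

Run:
```python
from h import *
s=get_state();print(s['clock'],s['position'],s['contact_force'])
b=wells();a=get_image('scene')
save('i.png',np.hstack([cv2.resize(a['color'][190:262,160:240],(400,360),interpolation=cv2.INTER_CUBIC),cv2.resize(b['color'][130:202,240:320],(400,360),interpolation=cv2.INTER_CUBIC)]))
```

```text
16.65 [0.5914045  0.12132004 0.18719197] [-0.32959156 -1.0237225   0.07098752]
[[-81.3, 35.2], [-36.8, 33.9], [-125.7, 35.3], [9.7, 35.2], [144.9, 35.2], [54.7, 35.0], [99.7, 35.1]]
```

View pics/i.png

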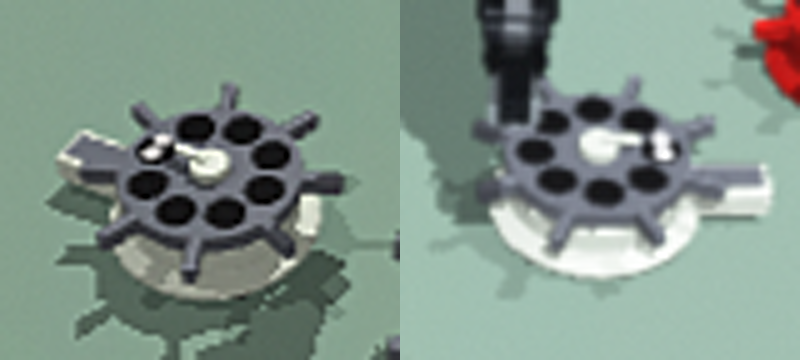

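The tablets are now in the well the fin points at, over the spout. The wheel rests on its click and the hand is clear.

```bash
python3 -c "from rig import *; print(sign_off())"
```

```text
the job is handed in; nothing more can be done
None
```

The job is handed in: I flicked the wheel four single clicks anticlockwise, the tablets' well now rests on its click over the spout, the dispenser did not visibly move, and the hand is clear (about 17 s used).

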